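# Lock the sharpener cube back onto its shavings drum

## Task

Put the yellow sharpener cube back on its blue shavings drum: set its neck in the drum's mouth and, without forcing it, feel for the angle at which its two lugs drop into the collar's slots. Push it fully down against the spring, turn it clockwise (seen from above) to the end stop and let it spring up into the catch, so that it stays locked and upright when released. Leave the owl pot, spoon rest, document box and bookend as they are.

Things in the scene. Friction and masses are not known exactly. Their poses are not given: they have to be found in the camera images.
- sharpener: Loose yellow plastic sharpener cube, 90 g, standing upright on its neck. Origin: centre of the neck's underside, z up. Round grey neck of diameter 26 mm from z 0 to 19 (foot tapers to 21 mm over the lowest 4 mm); above it a cube 44 x 44 mm, faces square to x and y, z 19 to 61. Two red bars on its top, along x, show the direction of the two lugs below.
- sharpener_lugs (a point): Point on the sharpener's axis 5 mm above the neck's underside, level with the underside of its two lugs; axes as the sharpener's. The lugs stick out of the neck along +x and -x to 19.5 mm from the axis, 8 mm wide (y), 5 mm thick (upward from this point). A half turn about z makes no difference.
- sharpener_grip (a point): Point on the sharpener's axis 43 mm above the neck's underside (24 mm above the cube's underside, 18 mm below its top): where to grip it across two facing sides, 44 mm apart.
- drum: Fixed blue shavings drum, 72 mm across its rubber foot; its upper part (28 to 50 mm high) is a white collar 62 mm across. Origin: centre of its underside, z up. Two white ribs lie along +x and -x. The collar's two slots point roughly along +x and -x too, but the collar sits up to 0.4 rad round to either side, differently every time, not reported: see the slots from above or feel for them.
- drum_mouth (a point): Centre of the drum's mouth, level with the collar's top, 50 mm above the counter; axes as the drum's. Bore 29 mm in diameter; two facing slots 11 mm wide reach out to 21.5 mm from the axis. Off the slots the lugs rest on the collar's top, the neck 5 mm deep in the bore. In the slots the cube goes down until its underside meets the collar (neck foot 19 mm below the mouth).
- drum_catch (a point): Point on the drum's axis 13.5 mm below the mouth: where the neck's foot is when the cube is locked. Pushed down (foot at least 17.5 mm below the mouth), the lugs turn clockwise from above under a 7 mm lip to an end stop; the catch is centred 0.96 rad from the slot, with 0.08 rad play. There the spring lifts the cube 5.5 mm and it cannot turn back. The collar itself does not turn.
- dust_plate (a joint): Orange sprung plate in the drum's bore, 6 mm below the mouth when free. Value: how far it is pressed down, m: 0 free, 0.013 with the cube pushed fully down, about 0.0075 when the cube is locked in its catch. Spring force 1.6 N when free, 6.8 N at 0.013.
- owl_pot: Bystander: terracotta-brown ceramic owl pen pot with three pens in it, 82 mm across, 145 mm high with its pens. Origin: centre of its underside.
- spoon_rest: Bystander: stainless steel spoon rest, a shallow dish 210 x 75 x 14 mm with two erasable pens lying in it, long side along its x. Origin: centre of its underside.
- doc_box_latch (a point): Bystander: transparent document box with a blue snap latch, 220 (x) x 300 (y) x 36 mm. This point: middle of the lower edge of its near long side, under the latch; the box reaches 220 mm along +x from here and 150 mm to either side.
- bookend: Bystander: aluminium bookend, foot 100 x 120 mm, its upright plate 133 mm high on the +x side. Origin: centre of its underside.
Things that resemble listed ones, but are neither listed nor needed, are in the scene too. There is more than one size of the drum; the job needs the largest.

How it is judged:
By the outcome, as a careful person would: the job done as asked, in the order asked, and still so for the second after the job is handed in, with the robot touching nothing.
It also fails if it takes over 54 s, if anything falls off the work surface, if the arm or the gripper's body presses on something with over 40 N, if the wrist force passes 120 N, or if a joint passes its speed limit or range.

## Robot

A 6-joint arm with a two-finger parallel gripper is mounted at the origin on the work surface. World frame = base frame: x ahead of the robot, y to its left, z up, the work surface at z = 0. Lengths are in m, angles in rad, forces in N, time in s.
With the tool pointing down it reaches from about 0.4 to 0.825 m from the base axis. Payload 7 kg.
Tool frame: the origin (TCP) lies at the very end of the fingers, on their centre line; the grasp point (between the pads) lies 19 mm behind it (arm.grasp_offset is the distance from the TCP to the grasp point, in m); z points along the fingers, y is the line along which they close (so a half turn about z gives the same grasp; the last joint's range is limited). The gripper opens to 88 mm and grips with 3 to 60 N. Pads are 19 mm wide; open, the fingers measure 130 mm over their backs; the gripper's body (78 mm by 193 mm) begins 47 mm behind the grasp point.
Start: joints at [-0.997, 0.359, 0.012, 0, -1.224, -0.288], TCP at [0.19, -0.648, 0.227] pointing down, gripper open.
Joint ranges: [-3.07, 3.07], [-1.43, 2.12], [-1.02, 1.25], [-3.03, 1.67], [-3.05, -0], [-3.03, 3.03]. Speed limits (rad/s): [2.39, 2.39, 3.01, 3.14, 3.14, 3.14].

## Interface

Orientations are given as [roll, pitch, yaw] about the fixed x, y, z axes, in that order (R = Rz(yaw) Ry(pitch) Rx(roll)).
In Python, from station import get_state, cams, arm, nets gives the robot as it stands.
- The arm moves only by the shell command python3 -m creep 'ROWS' [FORCE]. ROWS is a JSON object of lists of equal length, an entry for each row: "translation": the shift along the world's x, y, z in mm, a list of three; "spin": the turn about the world's z in rad; "gripper": the opening, from 0 (shut) to 1 (fully open). In form: {"translation": [[dx, dy, dz], ...], "spin": [spin, ...], "gripper": [gripper, ...]}. A call has 1 to 8 rows; each row shifts and turns the commanded pose from where the row before left it; what a row does not reach is not made up. A row lasts 1/10 s, in which the tool goes at most 50 mm and 8.59 degrees, less where a joint would pass 70% of its speed; a pose out of reach is approached as far as the arm can. A call is refused whole if a number of a shift passes 50 or a number of a turn 0.15, either way. A call with a gripper value outside its range is refused whole. The fingers move at their own pace and stop on an object; FORCE is the grip in N (left out, the last holds). Time passes only in rows, so rows that do not move let the fingers close. It gives the time, the measured TCP pose, the force, the opening and the grip force at its end, in the units of the state.
- get_state(): the state, without advancing time (a new reading comes with each control period).
- cams.grab_frame(name): name is "side" or "top" or "wrist"; returns a dict with "img" (480x640x3 uint8, red, green, blue), "mtx" (3x3 intrinsics, pixels), "R" (3x3) and "t" (3): a world point X has camera coordinates R X + t. Camera axes: x right, y down, z forward; pixel columns grow to the right and rows downward; lengths in m; the calibration is good to about 2 mm. A picture is of the moment at which its call begins. There is no depth.
- arm.job_done(): hands the job in; it is judged then, once.
Trained networks look in the newest picture that a camera, given by its name, has taken for a name from the list of things; names that differ only in an ending like _2 or _b are one class to them, and where a whole thing is asked for, a point or a joint stands for the part that bears it (a point fixed in the world has none). Each returns a list of dicts, best first, with "confidence" (0 to 1); they miss things now and then, are a little off and sometimes report something else, mostly with a low value. They report only what shows in the picture. A call takes as long as a camera call. They do not tell look-alikes from the thing itself.
- nets.search_frame(camera, label): "centre" ([x, y, z] in m, in world coordinates, good to about 4 mm: the middle of the surface that is visible of it).
- nets.pinpoint(camera, label): "centre" ([x, y, z] in m, in world coordinates, good to about 4 mm: a listed point, or the origin of a listed thing).
The state is a dict: "t": time; "q": joint angles; "qd": joint speeds; "joint_efforts": joint torques, N m; "eef_pos": TCP position; "ee_rot": TCP orientation; "force": force on the tool from outside, world axes, zero at the start; "moment": the same for the moment, N m; "width": finger opening in m; "gripper_force": force on a finger pad.
Only numpy, scipy, OpenCV 4.12 (cv2) and the standard library are available. Lean on these libraries where they do the work, as an engineer would, in place of code of your own. Each camera call takes 0.05 s, during which the arm holds its last target. There are 200 camera calls.

## Working session

There is one attempt and no reset: what is moved stays moved. The work goes in short steps, Python scripts to look and compute and a shell command to move; the robot and the scene stay as the last step left them, time stands still between calls to the robot, and variables do not carry over. Pictures are saved under pics/ and viewed, at most 10 in all, crops included, and the job is handed in when it is done.

```bash
mkdir -p pics
python3 - <<'E'
from station import get_state,cams,arm,nets
import cv2
for c in ("top","side"):
    f=cams.grab_frame(c); cv2.imwrite(f"pics/{c}0.png",f["img"][:,:,::-1])
    for n in ("sharpener","sharpener_grip","drum","drum_mouth","owl_pot","spoon_rest","bookend","doc_box_latch"):
        print(c,n,[([round(v,3) for v in d["centre"]],round(d["confidence"],2)) for d in nets.pinpoint(c,n)])
s=get_state();print(s["t"],s["eef_pos"],s["ee_rot"],s["force"],s["width"])
E
```

```text
top sharpener [([0.49, -0.128, -0.003], 0.82)]
top sharpener_grip [([0.497, -0.131, 0.041], 0.67)]
top drum [([0.406, 0.11, -0.003], 0.9), ([0.619, 0.052, 0.001], 0.87), ([0.518, 0.133, -0.002], 0.56)]
top drum_mouth [([0.622, 0.05, 0.039], 0.97), ([0.415, 0.114, 0.038], 0.93), ([0.52, 0.136, 0.052], 0.9)]
top owl_pot [([0.625, -0.361, 0.001], 0.79)]
top spoon_rest [([0.479, 0.396, -0.003], 0.64), ([0.523, 0.136, 0.049], 0.37), ([0.761, -0.183, 0.003], 0.37)]
top bookend [([0.76, -0.182, 0.001], 0.95), ([0.521, 0.132, 0.05], 0.66), ([0.492, -0.129, -0.004], 0.58)]
top doc_box_latch [([0.692, 0.181, 0.003], 0.72)]
side sharpener [([0.495, -0.124, -0.001], 0.93), ([0.496, -0.132, 0.041], 0.62)]
side sharpener_grip [([0.496, -0.129, 0.043], 0.91)]
side drum [([0.411, 0.112, 0.001], 0.89), ([0.522, 0.136, 0.0], 0.7), ([0.623, 0.05, 0.005], 0.57)]
side drum_mouth [([0.413, 0.113, 0.042], 0.95), ([0.618, 0.051, 0.036], 0.83), ([0.523, 0.13, 0.047], 0.56)]
side owl_pot [([0.622, -0.356, 0.002], 0.95), ([0.495, -0.126, -0.003], 0.63)]
side spoon_rest [([0.497, -0.13, 0.044], 0.68), ([0.483, 0.394, 0.005], 0.59)]
side bookend [([0.76, -0.185, 0.002], 0.65)]
side doc_box_latch [([0.694, 0.184, 0.0], 0.64)]
0.9 [ 0.19028108 -0.64758698  0.22656382] [ 3.14158536e+00 -3.72759208e-07 -2.85579855e+00] [ 0.25893879 -0.73019032 -0.46968039] 0.08758070498777969
```

View pics/top0.png

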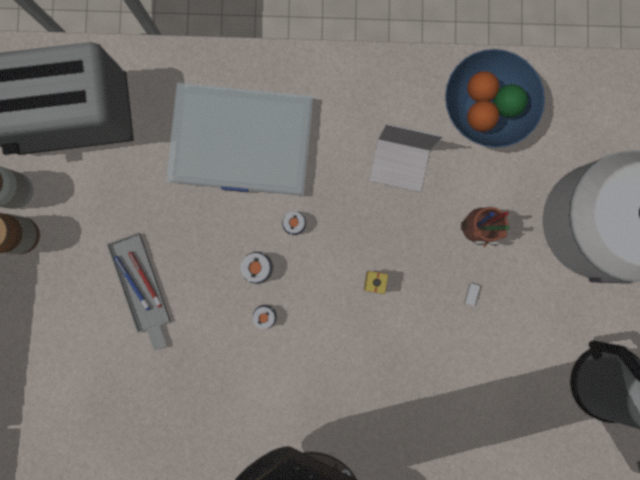

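View pics/side0.png

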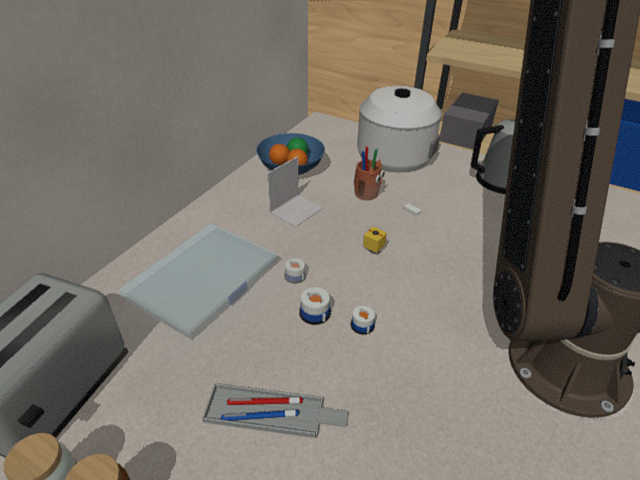

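The top view shows the cube at about (376,282). The drums are at (256,267), (293,222) and (264,318). The largest is (256,267), which the networks place at about (0.521, 0.134). I'll move above the cube and look with the wrist camera.

```bash
python3 -m creep '{"translation":[[23,40,0],[23,40,0],[23,40,0],[23,40,0],[23,40,0],[23,40,0],[23,40,0],[23,40,0]],"spin":[0,0,0,0,0,0,0,0],"gripper":[1,1,1,1,1,1,1,1]}' 15
python3 -m creep '{"translation":[[23,40,0],[23,40,0],[23,40,0],[23,40,0],[23,39,0],[0,0,0]],"spin":[0,0,0,0,0,0],"gripper":[1,1,1,1,1,1]}'
cat > h.py <<'E'
from station import get_state,cams,arm,nets
import cv2,numpy as np
def topix(f,X):
    p=f["mtx"]@(f["R"]@np.asarray(X)+f["t"]); return p[:2]/p[2]
def rectify(f,c,z,half=0.05,n=400):
    # view of plane z: image right=+x, up=+y, centred at c
    pts=[(-1,1),(1,1),(1,-1),(-1,-1)]
    src=np.float32([topix(f,(c[0]+a*half,c[1]+b*half,z)) for a,b in pts])
    H=cv2.getPerspectiveTransform(src,np.float32([[0,0],[n,0],[n,n],[0,n]]))
    return cv2.warpPerspective(f["img"],H,(n,n))[:,:,::-1]
def show(name,*im): cv2.imwrite("pics/"+name,np.hstack(im))
E
python3 - <<'E'
from h import *
f=cams.grab_frame("top"); w=cams.grab_frame("wrist")
print(topix(w,(.496,-.129,.061)))
show("a1.png",rectify(w,(.496,-.129),.061),rectify(f,(.521,.134),.05))
print([d for d in nets.pinpoint("wrist","sharpener_grip")])
E
```

```text
t: 1.7
eef_pos: [0.3749, -0.326, 0.227]
ee_rot: [-3.141, 0.001, -2.856]
force: [1.0, -1.2, -0.2]
width: 0.0877
gripper_force: 0.0
t: 2.3
eef_pos: [0.4917, -0.125, 0.2267]
ee_rot: [-3.141, 0.001, -2.851]
force: [0.8, -0.3, 0.1]
width: 0.0879
gripper_force: 0.0
[313.74962194 223.92527865]
[]
```

View pics/a1.png

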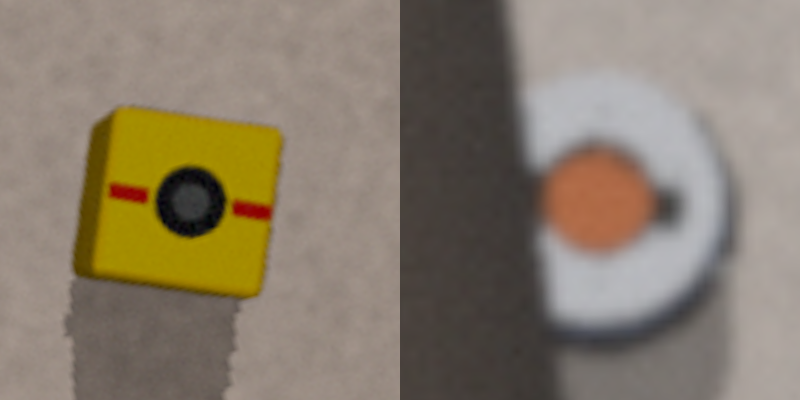

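The wrist crop has the cube at (190,201), so it sits at about (0.4935, -0.129) with yaw about -0.148. I'll spin +1.133 to grip across its x faces, which leaves wrist range for the clockwise turn.

```bash
python3 -m creep '{"translation":[[0,0,-10],[0,0,-10],[0,0,-10],[0,0,-10],[0,0,-10],[0,0,-10],[0,0,-10],[0,0,-10]],"spin":[0.142,0.142,0.142,0.142,0.142,0.142,0.142,0.139],"gripper":[1,1,1,1,1,1,1,1]}' 15
python3 -m creep '{"translation":[[0,0,0],[0,0,0]],"spin":[0,0],"gripper":[1,1]}'
python3 - <<'E'
from h import *
w=cams.grab_frame("wrist"); r=rectify(w,(.4935,-.129),.061)
f=cams.grab_frame("top"); 
show("a2.png",r,rectify(f,(.521,.134),.05))
h=cv2.cvtColor(r,cv2.COLOR_BGR2HSV).astype(int)
m=((h[...,0]<8)|(h[...,0]>172))&(h[...,1]>150)&(h[...,2]>80)
n,l,s,c=cv2.connectedComponentsWithStats(m.astype(np.uint8)); print(s,c)
print(get_state()["eef_pos"],get_state()["ee_rot"])
E
```

```text
t: 3.25
eef_pos: [0.4886, -0.13, 0.1464]
ee_rot: [-3.141, 0.0, -1.719]
force: [0.6, 0.3, -0.7]
width: 0.0872
gripper_force: 0.0
t: 3.45
eef_pos: [0.4889, -0.1296, 0.1468]
ee_rot: [3.141, -0.0, -1.728]
force: [0.1, 0.3, 0.2]
width: 0.0879
gripper_force: 0.0
[[     0      0    400    400 159111]
 [   121    184     37     18    460]
 [   244    202     37     17    429]] [[199.50670915 199.49087744]
 [138.94565217 192.68913043]
 [261.94172494 210.18648019]]
[ 0.48942034 -0.12916378  0.14722567] [-3.14067514e+00  8.54024370e-05 -1.72676309e+00]
```

View pics/a2.png

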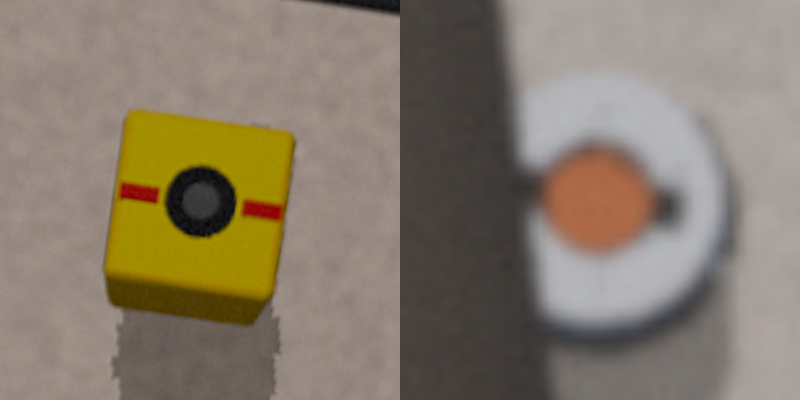

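The cube's centre in the left crop is at (200,201), so (0.4936, -0.1294) with yaw -0.14. I'll descend and grip.

```bash
python3 -m creep '{"translation":[[4.5,0,-10],[0,0,-40],[0,0,-40],[0,0,-20],[0,0,-12],[0,0,0],[0,0,0]],"spin":[0.01,0,0,0,0,0,0],"gripper":[1,1,1,1,1,1,1]}' 15
python3 -m creep '{"translation":[[0,0,0],[0,0,0],[0,0,0],[0,0,0],[0,0,0],[0,0,0],[0,0,0],[0,0,0]],"spin":[0,0,0,0,0,0,0,0],"gripper":[0.3,0.3,0.3,0.3,0.3,0.3,0.3,0.3]}' 25
```

```text
t: 4.25
eef_pos: [0.4946, -0.1286, 0.0251]
ee_rot: [-3.141, -0.0, -1.713]
force: [0.7, -0.2, 0.4]
width: 0.0879
gripper_force: 0.0
t: 5.05
eef_pos: [0.4939, -0.1286, 0.0247]
ee_rot: [-3.141, -0.0, -1.713]
force: [0.7, 0.7, 2.8]
width: 0.0438
gripper_force: 25.0
```

```bash
python3 -m creep '{"translation":[[0,0,20],[0,0,35],[0,0,45],[0,45,0],[0,45,0],[0,40,0],[0,0,0],[0,0,0]],"spin":[0,0,0,0,0,0,0,0],"gripper":[0.3,0.3,0.3,0.3,0.3,0.3,0.3,0.3]}'
python3 - <<'E'
from h import *
w=cams.grab_frame("wrist"); f=cams.grab_frame("top"); s=cams.grab_frame("side")
print(topix(w,(.521,.134,.05)),w["R"],w["t"])
show("a3.png",cv2.resize(w["img"][:,:,::-1],(533,400)),rectify(f,(.521,.134),.05,n=400)[:, :266])
cv2.imwrite("pics/w3.png",w["img"][:,:,::-1])
r=rectify(f,(.521,.134),.05); cv2.imwrite("pics/t3.png",r)
for c in("top","side","wrist"): print([(np.round(d["centre"],3),d["confidence"]) for d in nets.pinpoint(c,"drum_mouth")])
sh=cams.grab_frame("side"); 
show("b3.png",r,rectify(w,(.521,.134),.05))
E
```

```text
t: 5.85
eef_pos: [0.4935, 0.0022, 0.1244]
ee_rot: [3.141, -0.0, -1.711]
force: [-0.2, -1.1, -1.5]
width: 0.044
gripper_force: 25.0
[306.9706752  413.99756426] [[-0.99028834  0.13901334  0.00207457]
 [ 0.13428226  0.9525068   0.2733113 ]
 [ 0.03601788  0.27093557 -0.9619234 ]] [ 0.48776494 -0.07543551  0.27340803]
[(array([0.62 , 0.048, 0.039]), 0.91), (array([0.517, 0.136, 0.048]), 0.64)]
[(array([0.519, 0.135, 0.048]), 0.97), (array([0.411, 0.11 , 0.041]), 0.91), (array([0.616, 0.052, 0.036]), 0.91)]
[(array([ 0.491, -0.001,  0.096]), 0.66), (array([0.52 , 0.132, 0.005]), 0.32)]
```

View pics/b3.png

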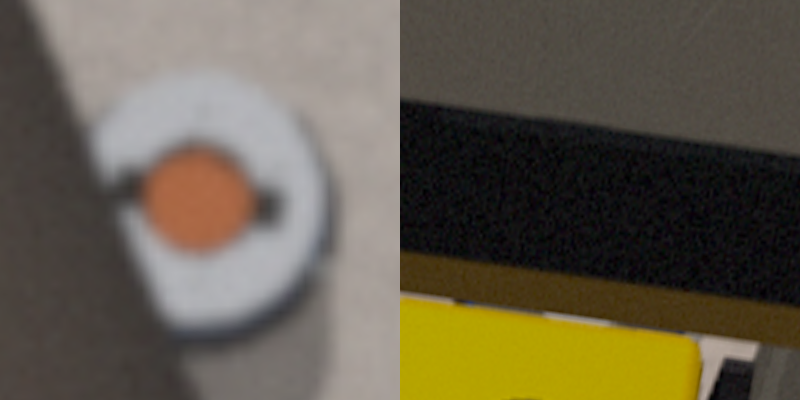

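The left crop shows the slots at about (127,189) and (267,206), an angle of about -0.12 rad. I'll refine the centre next, checking the top and side cameras against the known cube position to find any bias.

Run:
```python
from h import *
def circ(m):
    c=max(cv2.findContours(m.astype(np.uint8),cv2.RETR_EXTERNAL,cv2.CHAIN_APPROX_NONE)[0],key=cv2.contourArea)
    return cv2.minEnclosingCircle(c), np.array(cv2.fitEllipse(c)[0])
for c in("top","side"):
    f=cams.grab_frame(c)
    # drum plate z=.044
    r=rectify(f,(.521,.134),.044); h=cv2.cvtColor(r,cv2.COLOR_BGR2HSV)
    (p,rad),e=circ((h[...,0]<20)&(h[...,1]>100)); g=lambda p,o:(round(o[0]+(p[0]-200)/4000,4),round(o[1]-(p[1]-200)/4000,4))
    print(c,"plate",g(p,(.521,.134)),rad/4,g(e,(.521,.134)))
    # sharpener top centre black disc in first picture
    f=dict(f,img=cv2.imread(f"pics/{c}0.png")[:,:,::-1]); r=rectify(f,(.4936,-.1294),.061); cv2.imwrite(f"pics/s_{c}.png",r)
    h=cv2.cvtColor(r,cv2.COLOR_BGR2HSV); m=(h[...,2]<70).astype(np.uint8); m[:, :140]=0;m[:,260:]=0;m[:140]=0;m[260:]=0
    (p,rad),e=circ(m); print(c,"disc",g(p,(.4936,-.1294)),rad/4,g(e,(.4936,-.1294)))
s=get_state();print(s["eef_pos"],s["ee_rot"])
```

```text
top plate (0.5205, 0.1346) 14.693242073059082 (np.float64(0.5204), np.float64(0.1348))
top disc (0.4941, -0.1285) 6.135822772979736 (np.float64(0.4942), np.float64(-0.1285))
side plate (0.5208, 0.1318) 13.58337688446045 (np.float64(0.5214), np.float64(0.1299))
side disc (0.4945, -0.1309) 6.822277069091797 (np.float64(0.4946), np.float64(-0.1312))
[0.49373224 0.00079542 0.1245106 ] [ 3.14147485e+00 -9.12012781e-05 -1.71384428e+00]
```

```bash
python3 -m creep '{"translation":[[8.5,44,0],[9,45,0],[9,44,0],[0,0,-20],[0,0,-20],[0,0,0],[0,0,0]],"spin":[0.02,0,0,0,0,0,0],"gripper":[0.3,0.3,0.3,0.3,0.3,0.3,0.3]}'
python3 - <<'E'
from h import *
w=cams.grab_frame("side"); x,y=topix(w,(.521,.134,.06)).astype(int)
cv2.imwrite("pics/c4.png",cv2.resize(w["img"][y-60:y+60,x-80:x+80,::-1],(640,480),interpolation=2))
for i in range(3): cams.grab_frame("wrist"); s=get_state();print(s["eef_pos"],s["ee_rot"],s["force"])
E
```

```text
t: 7.0
eef_pos: [0.5203, 0.134, 0.0847]
ee_rot: [3.141, -0.001, -1.693]
force: [0.5, -0.6, -0.3]
width: 0.044
gripper_force: 25.0
[0.52098369 0.13435711 0.08561419] [-3.14034910e+00  6.83723955e-04 -1.69308907e+00] [ 0.06105261  0.80254804 -0.67281834]
[0.52096986 0.13435666 0.08569241] [-3.14015212e+00  9.28529909e-04 -1.69316486e+00] [-0.45457862 -0.24601063 -1.09347289]
[0.52092357 0.13440299 0.08565866] [-3.14012196e+00  1.08621496e-03 -1.69317926e+00] [-0.66827559  0.91359716 -0.43521676]
```

View pics/c4.png

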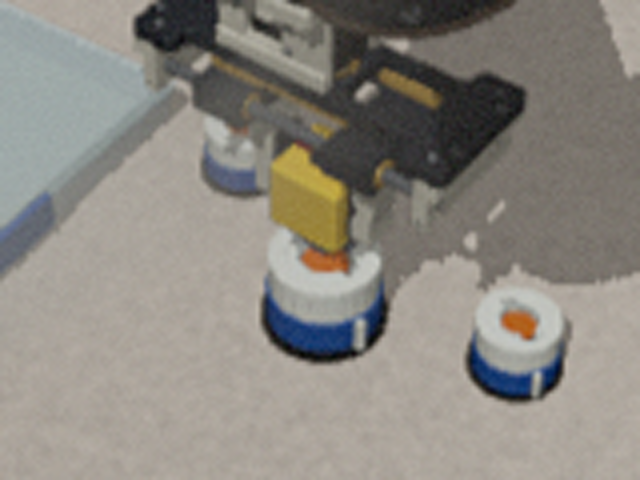

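The crop shows the cube centred over the large drum at (325,270). I'll lower gently and watch the force.

```bash
python3 -m creep '{"translation":[[0,0,-9],[0,0,-3],[0,0,-2],[0,0,0]],"spin":[0,0,0,0],"gripper":[0.3,0.3,0.3,0.3]}'
python3 -m creep '{"translation":[[0,0,-1.5],[0,0,-1],[0,0,-1],[0,0,0]],"spin":[0,0,0,0],"gripper":[0.3,0.3,0.3,0.3]}'
```

```text
t: 7.6
eef_pos: [0.52, 0.1342, 0.0701]
ee_rot: [3.141, -0.001, -1.693]
force: [0.3, 0.4, -1.2]
width: 0.0438
gripper_force: 25.0
t: 8.0
eef_pos: [0.5204, 0.1345, 0.0671]
ee_rot: [-3.141, 0.0, -1.693]
force: [-0.9, -0.3, 1.7]
width: 0.0436
gripper_force: 25.0
```

```bash
python3 -m creep '{"translation":[[0,0,-1],[0,0,-1],[0,0,-1],[0,0,0]],"spin":[0,0,0,0],"gripper":[0.3,0.3,0.3,0.3]}'
python3 -m creep '{"translation":[[0,0,-1],[0,0,-1],[0,0,-1],[0,0,0]],"spin":[0,0,0,0],"gripper":[0.3,0.3,0.3,0.3]}'
```

```text
t: 8.4
eef_pos: [0.5204, 0.1345, 0.0641]
ee_rot: [-3.141, 0.0, -1.693]
force: [-0.2, -0.3, 2.9]
width: 0.0442
gripper_force: 25.0
t: 8.8
eef_pos: [0.5204, 0.1345, 0.0611]
ee_rot: [-3.141, 0.0, -1.693]
force: [-0.9, 0.4, 3.8]
width: 0.0437
gripper_force: 25.0
```

The lugs are in the slots: the foot is 13.6 mm down and only the spring is resisting. I'll push to the bottom.

```bash
python3 -m creep '{"translation":[[0,0,-1.5],[0,0,-1.5],[0,0,-1],[0,0,-0.7],[0,0,0]],"spin":[0,0,0,0,0],"gripper":[0.3,0.3,0.3,0.3,0.3]}'
python3 -m creep '{"translation":[[0,0,-0.5],[0,0,-0.3],[0,0,0]],"spin":[0,0,0],"gripper":[0.3,0.3,0.3]}'
```

```text
t: 9.3
eef_pos: [0.5204, 0.1345, 0.0564]
ee_rot: [-3.141, 0.0, -1.693]
force: [-0.9, -0.4, 5.8]
width: 0.0437
gripper_force: 25.0
t: 9.6
eef_pos: [0.5204, 0.1345, 0.0558]
ee_rot: [-3.141, 0.0, -1.693]
force: [-0.9, 0.3, 5.4]
width: 0.0439
gripper_force: 25.0
```

```bash
python3 -m creep '{"translation":[[0,0,-0.2],[0,0,0],[0,0,0],[0,0,0],[0,0,0],[0,0,0],[0,0,0],[0,0,0]],"spin":[0,-0.05,-0.1,-0.1,-0.1,-0.1,-0.1,0],"gripper":[0.3,0.3,0.3,0.3,0.3,0.3,0.3,0.3]}'
python3 -c "
from h import *
print(get_state()['moment'])"
python3 -m creep '{"translation":[[0,0,0],[0,0,0],[0,0,0],[0,0,0],[0,0,0]],"spin":[-0.1,-0.1,-0.1,-0.05,0],"gripper":[0.3,0.3,0.3,0.3,0.3]}'
python3 -c "
from h import *
print(get_state()['moment'])"
```

```text
t: 10.4
eef_pos: [0.5206, 0.1343, 0.0557]
ee_rot: [-3.141, 0.0, -2.246]
force: [-1.3, -1.3, 7.2]
width: 0.0436
gripper_force: 25.0
[-0.18390215  0.2707165   0.0138007 ]
t: 10.9
eef_pos: [0.5206, 0.1344, 0.0557]
ee_rot: [-3.141, 0.001, -2.594]
force: [-0.6, -0.7, 7.6]
width: 0.044
gripper_force: 25.0
[-0.17590057  0.27967546  0.01435299]
```

Turned 0.90 so far. I'll take small steps until I feel the end stop.

```bash
for i in 1; do python3 -m creep '{"translation":[[0,0,0],[0,0,0],[0,0,0]],"spin":[-0.03,-0.02,0],"gripper":[0.3,0.3,0.3]}'; done
python3 -c "
from h import *
print(get_state()['moment'])"
python3 -m creep '{"translation":[[0,0,0],[0,0,0],[0,0,0]],"spin":[-0.02,-0.02,0],"gripper":[0.3,0.3,0.3]}'
python3 -c "
from h import *
print(get_state()['moment'])"
```

```text
t: 11.2
eef_pos: [0.5205, 0.1344, 0.0557]
ee_rot: [-3.141, 0.0, -2.643]
force: [0.1, 0.4, 7.3]
width: 0.044
gripper_force: 25.0
[-0.12546212  0.30012544  0.05844425]
t: 11.5
eef_pos: [0.5205, 0.1344, 0.0557]
ee_rot: [-3.141, 0.001, -2.683]
force: [-0.9, -1.0, 6.2]
width: 0.044
gripper_force: 25.0
[-0.1820339   0.32647967 -0.04113839]
```

```bash
python3 -m creep '{"translation":[[0,0,0],[0,0,0],[0,0,0]],"spin":[-0.02,-0.02,0],"gripper":[0.3,0.3,0.3]}' | grep -E "ee_rot|force:"
python3 -c "
from h import *
M=[]
for i in range(3): cams.grab_frame('top'); M.append(get_state()['moment'][2])
print(M)"
python3 -m creep '{"translation":[[0,0,0],[0,0,0],[0,0,0]],"spin":[-0.02,-0.01,0],"gripper":[0.3,0.3,0.3]}'| grep -E "ee_rot|force:"
python3 -c "
from h import *
M=[]
for i in range(3): cams.grab_frame('top'); M.append(get_state()['moment'][2])
print(M)"
```

```text
ee_rot: [-3.141, 0.001, -2.723]
force: [-1.1, -0.7, 6.6]
gripper_force: 25.0
[np.float64(-0.011411811512109814), np.float64(-0.05595435216787856), np.float64(-0.031758672678674965)]
ee_rot: [-3.141, 0.001, -2.753]
force: [0.1, -1.0, 5.5]
gripper_force: 25.0
[np.float64(0.0287116296948526), np.float64(0.10050560532206315), np.float64(0.04297811976046399)]
```

```bash
cat > m.py <<'E'
from h import *
M=[]
for i in range(4): cams.grab_frame('top'); M.append(get_state()['moment'][2])
print(np.round(M,3),np.mean(M))
E
python3 -m creep '{"translation":[[0,0,0],[0,0,0],[0,0,0]],"spin":[-0.02,-0.01,0],"gripper":[0.3,0.3,0.3]}' | grep -E "ee_rot|force:"
python3 m.py
python3 -m creep '{"translation":[[0,0,0],[0,0,0],[0,0,0]],"spin":[-0.02,-0.01,0],"gripper":[0.3,0.3,0.3]}'| grep -E "ee_rot|force:"
python3 m.py
```

```text
ee_rot: [-3.141, 0.001, -2.782]
force: [1.6, -0.9, 5.8]
gripper_force: 25.0
[0.416 0.386 0.367 0.329] 0.37445327656097377
ee_rot: [-3.141, 0.001, -2.811]
force: [1.5, -1.6, 6.0]
gripper_force: 25.1
[0.9   0.928 0.894 0.893] 0.9038690722720379
```

The end stop is felt at about yaw -2.76. I'll unwind slightly and let the spring lift the cube.

```bash
python3 -m creep '{"translation":[[0,0,0],[0,0,0],[0,0,0]],"spin":[0.04,0.035,0],"gripper":[0.3,0.3,0.3]}' | grep -E "ee_rot|force:"
python3 m.py
python3 -m creep '{"translation":[[0,0,1.5],[0,0,1.5],[0,0,1.2],[0,0,0]],"spin":[0,0,0,0],"gripper":[0.3,0.3,0.3,0.3]}'| grep -E "eef|ee_rot|force:"
python3 -m creep '{"translation":[[0,0,0.5],[0,0,0.5],[0,0,0]],"spin":[0,0,0],"gripper":[0.3,0.3,0.3]}'| grep -E "eef|ee_rot|force:"
python3 m.py
```

```text
ee_rot: [-3.141, 0.001, -2.736]
force: [0.3, -0.2, 5.0]
gripper_force: 25.0
[0.064 0.063 0.045 0.049] 0.05509751066468564
eef_pos: [0.5208, 0.1346, 0.0599]
ee_rot: [-3.142, 0.001, -2.738]
force: [1.3, -0.9, 3.1]
gripper_force: 25.0
eef_pos: [0.5206, 0.1345, 0.0607]
ee_rot: [3.142, 0.001, -2.738]
force: [2.2, 0.3, 4.0]
gripper_force: 25.0
[ 0.029  0.     0.003 -0.012] 0.005108043890068992
```

```bash
python3 -m creep '{"translation":[[0,0,0.4],[0,0,0.3],[0,0,0]],"spin":[0,0,0],"gripper":[0.3,0.3,0.3]}'| grep -E "eef|ee_rot|force:"
python3 -m creep '{"translation":[[0,0,0],[0,0,0],[0,0,0]],"spin":[0.05,0.05,0],"gripper":[0.3,0.3,0.3]}'| grep -E "eef|ee_rot|force:"
python3 m.py
```

```text
eef_pos: [0.5203, 0.1346, 0.0612]
ee_rot: [3.141, 0.0, -2.738]
force: [3.9, 1.8, 1.5]
gripper_force: 25.0
eef_pos: [0.5199, 0.1344, 0.0611]
ee_rot: [3.141, -0.001, -2.637]
force: [0.9, 1.6, 2.4]
gripper_force: 25.0
[-0.073  0.016 -0.075  0.016] -0.02885589677713208
```

```bash
python3 -m creep '{"translation":[[0,0,0],[0,0,0],[0,0,0]],"spin":[0.03,0.03,0],"gripper":[0.3,0.3,0.3]}'| grep -E "eef|ee_rot|force:"
python3 m.py
```

```text
eef_pos: [0.5205, 0.1348, 0.0612]
ee_rot: [3.141, 0.001, -2.577]
force: [1.4, 4.4, 0.1]
gripper_force: 25.0
[-0.2   -0.145 -0.187 -0.205] -0.18400260322571643
```

It resists turning back at -2.58, so the catch is engaged. I'll centre it in the play, release and retreat.

```bash
python3 -m creep '{"translation":[[0,0,0],[0,0,0],[0,0,0],[0,0,0],[0,0,0],[0,0,0],[0,0,0],[0,0,0]],"spin":[-0.05,-0.05,0,0,0,0,0,0],"gripper":[0.3,0.3,0.3,0.6,0.8,1,1,1]}'| grep -E "eef|ee_rot|force:|width"
python3 -m creep '{"translation":[[0,0,20],[0,0,35],[0,0,45],[0,-45,20],[0,-50,0],[0,-50,0],[0,-50,0],[0,0,0]],"spin":[0,0,0,0,0,0,0,0],"gripper":[1,1,1,1,1,1,1,1]}'| grep -E "eef|force:|width"
python3 - <<'E'
from h import *
f=cams.grab_frame("top"); w=cams.grab_frame("side"); x,y=topix(w,(.521,.134,.06)).astype(int)
show("d5.png",rectify(f,(.521,.134),.0975),cv2.resize(w["img"][y-50:y+50,x-50:x+50,::-1],(400,400),interpolation=2))
for c in("top","side"):
  for n in("sharpener","sharpener_grip"): print(c,n,[(np.round(d["centre"],3),round(d["confidence"],2)) for d in nets.pinpoint(c,n)])
E
```

```text
eef_pos: [0.5201, 0.1342, 0.0612]
ee_rot: [-3.142, -0.0, -2.678]
force: [0.7, 0.0, -0.2]
width: 0.0784
gripper_force: 0.0
eef_pos: [0.5193, -0.0653, 0.1813]
force: [-1.1, 0.2, 0.5]
width: 0.0876
gripper_force: 0.0
top sharpener []
top sharpener_grip []
side sharpener [(array([0.518, 0.139, 0.034]), 0.56)]
side sharpener_grip [(array([0.515, 0.133, 0.08 ]), 0.8)]
```

View pics/d5.png

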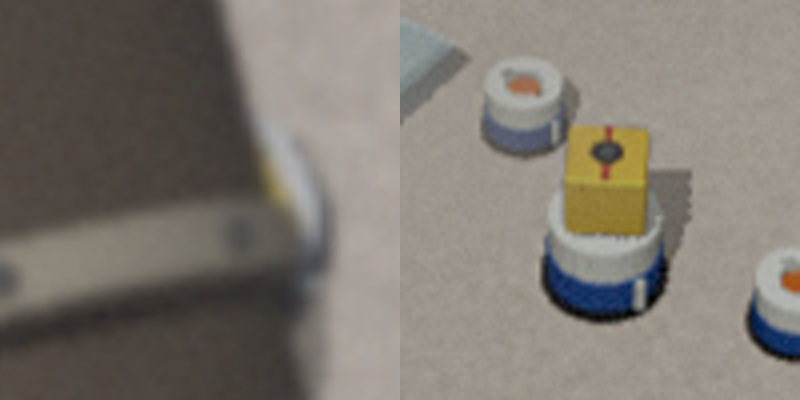

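The side crop shows the cube upright at (607,180) on the large drum. It is turned to the locked angle and low on the collar, with the fingers clear.

```bash
python3 -c "
from station import arm
print(arm.job_done())"
```

```text
the job is handed in; nothing more can be done
None
```

The sharpener cube is locked upright in the catch of the largest drum, with the gripper released and clear, nothing else handled, and the job handed in.

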